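# Set the sprung stand leg to its length mark, close the cam lock and keep holding

## Robot

A 6-joint arm with a two-finger parallel gripper is mounted at the origin on the work surface. World frame = base frame: x ahead of the robot, y to its left, z up, the work surface at z = 0. Lengths are in m, angles in rad, forces in N, time in s.
With the tool pointing down it reaches from about 0.25 to 0.8 m from the base axis. Payload 8.5 kg.
Tool frame: the origin (TCP) lies at the very end of the fingers, on their centre line; the grasp point (between the pads) lies 19 mm behind it; z points along the fingers, y is the line along which they close (so a half turn about z gives the same grasp; the last joint's range is limited). The gripper opens to 85 mm and grips with 20 to 120 N. Pads are 22 mm wide; open, the fingers measure 114 mm over their backs; the gripper's body (76 mm by 85 mm) begins 54 mm behind the grasp point. The pads swing forward as they close: fully open they stand 13 mm farther back than shut.
Start: joints at [-1.291, 0.238, -0.013, 1.319, 0, 1.571], TCP at [0.145, -0.505, 0.231] pointing down, gripper open.
Joint ranges: [-2.66, 2.66], [-1.03, 1.9], [-1.14, 1.46], [-1.82, 2.27], [-1.45, 1.34], [-3.14, 3.14]. Speed limits (rad/s): [2.22, 2.22, 2.79, 3.14, 3.14, 3.14].

## Interface

Orientations are given as a unit quaternion [x, y, z, w].
In Python, from bench import manip gives the robot as it stands. The module is installed in compiled form; this text tells all that it offers.
- The arm moves only by the tool play_rows, never from a script. Its arguments are lists of equal length, an entry for each row: "rotation": the turn, a rotation vector about the world's x, y, z normalised to -1 to 1, where 1 is 180 degrees, a list of three; "xyz": the shift along the world's x, y, z normalised to -1 to 1, where 1 is 10 cm, a list of three; "gripper": the opening, from 0 (shut) to 1 (fully open). A call has 1 to 10 rows; each row is the pose to reach, as a shift and turn from the pose commanded when the call began, turning the shorter way round; what a row does not reach only later rows make up. A row lasts 1/8 s, in which the tool goes at most 62.5 mm and 10.7 degrees, less where a joint would pass 70% of its speed; a pose out of reach is approached as far as the arm can. A call with a number of a shift or a turn outside -1 to 1 is refused whole. A call with a gripper value outside its range is refused whole. The fingers move at their own pace and stop on an object; "grip_force" is the grip in N (left out, the last holds). Time passes only in rows, so rows that repeat a pose let the fingers close. It gives the time, the measured TCP pose, the force, the opening and the grip force at its end, in the units of the state.
- manip.sense(): the state, without advancing time (a new reading comes with each control period).
- manip.camera(name): name is "scene" or "top" or "wrist"; returns a dict with "pixels" (420x560x3 uint8, red, green, blue), "range_z" (420x560 float32, m along the optical axis (not along the pixel's ray), 0 where there is no reading), "mtx" (3x3 intrinsics, pixels), "rvec" (rotation vector, rad) and "tvec" (3), from world to camera coordinates, as OpenCV has them; the wrist camera has in their place "tool_from_camera" (4x4, takes a point from camera to tool coordinates, whose origin is the TCP and whose axes are the flange's). Camera axes: x right, y down, z forward; pixel columns grow to the right and rows downward; lengths in m; the calibration is good to about 2 mm. The wrist camera is an equidistant fisheye: a pixel r from the principal point sees the ray r / f radians off the axis. A picture is of the moment at which its call begins: read the wrist's pose just before it.
- manip.hand_in(): hands the job in; it is judged then, once.
The state is a dict: "time": time; "joint_pos": joint angles; "joint_velocities": joint speeds; "tau": joint torques, N m; "position": TCP position; "ee_rot": TCP orientation; "ft_force": force on the tool from outside, world axes, zero at the start; "moment": the same for the moment, N m; "gripper_width": finger opening in m; "grasp_force": force on a finger pad.
Only numpy, scipy, OpenCV 4.12 (cv2) and the standard library are available. Lean on these libraries where they do the work, as an engineer would, in place of code of your own. Each camera call takes 0.05 s, during which the arm holds its last target. There are 200 camera calls.

## Task

Get the cool-box stand's telescopic leg ready to be pinned: take it by the upright steel grip plate, draw it out against its spring until the yellow pointer lines up with the red marker, and while you hold it there slide the orange cam lock along the plate until it is fully closed. Finish while still holding the leg by its plate at the mark: do not let go, the spring would pull it back in. Leave the red marker where it is, close the cam only with the leg at the mark, and do not disturb the two vials and the steel bowl beside the rig.

Things in the scene. Friction and masses are not known exactly. Their poses are not given: they have to be found in the camera images.
- rig: leg-setting rig fixed to the table: grey board 230 x 440 x 12 mm, square outer tube in blue blocks (61 mm tall), white scale rail (top 30 mm) at x = +98 mm. Origin: on the table under the leg's line; board from y = -290 to +150 mm. Its y axis: the leg slides out; x: the cam closes (away from the robot, within 20 deg); z up. Place and yaw vary; its parts keep parallel to it.
- grip: upright polished steel grip plate on the leg's black head, rigid with the leg: 12 mm thick in the rig's y (pinch it along y from above), 130 mm long in x, from 58 to 122 mm above the table; head below it 46 mm wide. Origin: on the table plane under its middle. Friction about 0.25: a light grip (20 N) can slide along it in x, where the leg cannot move.
- grip_spot (a point): a point inside the grip plate on its free half, away from the cam: 38 mm in the rig's -x from the plate's middle, 27 mm from that end, 100 mm above the table; moves with the leg; axes parallel to the rig's. A good place to take the plate.
- pointer (a point): tip of the yellow pointer on the leg, 44 mm above the table, 3 mm wide in y, 81 mm in the rig's +x from the plate's middle. Plate, head and pointer share the same y in the rig's frame and move together.
- mark (a point): tip, facing the pointer, of the red marker on the scale rail: marker 10 mm wide in y, 32 mm in x, top 44 mm above the table; this point is the middle of its width. The pointer is at the mark when both have the same y in the rig's frame. Axes parallel to the rig's. The marker stays put unless pushed with over 15 N.
- leg (a joint): how far the leg is drawn out, m: 0 fully in (where the spring pulls it and where it starts) to 0.15. The spring pulls back with 3 N at 0, rising by 30 N/m to 7.5 N, plus about 1 N friction. The marker stands where 0.06 to 0.13 is needed.
- cam (a joint): how far the orange cam lock has slid along the plate in the rig's +x, m: 0 fully open, 0.030 fully closed (hard stop); starts between 0 and 0.008. It stays where it is left, takes about 4 N to slide, and rides on the leg. It does not by itself hold the leg against the spring.
- cam_face (a point): middle of the orange cam's pushing face, looking along the rig's -x to grip_spot, 100 mm above the table; 42 mm in +x from grip_spot when open, 72 mm when closed. The cam is a saddle over the plate, 22 mm long in x, a cheek each side 7 to 28 mm off the plate's middle, 65 to 117 mm high, bridge top 128 mm. Fingers pinching the plate push both cheeks when moved in +x.
- vial_a: bystander, loose: small vaccine vial, 24 mm across, 45 mm tall, blue cap; origin at the centre of its underside
- vial_b: bystander, loose: small vaccine vial, 24 mm across, 45 mm tall, red cap; origin at the centre of its underside
- cup: bystander, loose: round steel bowl, 80 mm across, 45 mm tall; origin at the centre of its underside

How it is judged:
On the way, in this order (a step that is already met when the one before it is completed fails the run):
1. the leg is held by its plate with the pointer at the red marker, the cam still open (y of pointer in the frame of mark between -0.005 and 0.005 m and value of joint cam below 0.015 m and contact force between the fingers and grip above 1 N), for 0.2 s.
2. the cam is slid fully closed with the pointer at the marker (y of pointer in the frame of mark between -0.005 and 0.005 m and value of joint cam above 0.027 m), for 0.2 s.
At the end, for the whole second after the job is handed in: the pointer is within 5 mm of the middle of the red marker along the slide, the cam lock is closed to within 3 mm, the leg is still and the fingers still bear on the grip plate with more than 2 N (nothing else can hold it against the spring) (all of step 2 and contact force between the fingers and grip above 2 N and velocity of joint leg between -0.01 and 0.01 m/s); the arm keeps its last pose, push and grip.
It fails at once if the red marker is pushed along (over 4 mm) (distance of mark from where it was at the start of the episode above 0.004 m).
It fails at once if the cam is over half closed while the leg is more than 10 mm off the mark (value of joint cam above 0.018 m and not (y of pointer in the frame of mark between -0.01 and 0.01 m)).
It fails at once if a vial or the bowl is disturbed (moved over 20 mm) (distance of any of vial_a, vial_b, cup from where it was at the start of the episode above 0.02 m).
It also fails if it takes over 45 s, if anything falls off the work surface, if the arm or the gripper's body presses on something with over 40 N, if the wrist force passes 120 N, or if a joint passes its speed limit or range.

## Working session

There is one attempt and no reset: what is moved stays moved. The work goes in short steps, Python scripts to look and compute and a tool call to move; the robot and the scene stay as the last step left them, time stands still between calls to the robot, and variables do not carry over. Pictures are saved under pics/ and viewed, at most 10 in all, crops included, and the job is handed in when it is done.

Besides the shell and the picture viewer there is one more tool, called after ">>>" as name(argument=value, ...), one argument or row to a line, values as JSON. play_rows: Moves the arm, as the interface text tells. Its arguments: {"type":"object","properties":{"rotation":{"type":"array","items":{"type":"array","items":{"type":"number"}}},"xyz":{"type":"array","items":{"type":"array","items":{"type":"number"}}},"gripper":{"type":"array","items":{"type":"number"}},"grip_force":{"type":"number"}},"required":["rotation","xyz","gripper"]}

```bash
mkdir -p pics; cat > h.py <<'E'
import numpy as np,cv2
from bench import manip
def cloud(c):
    K=c["mtx"];R=cv2.Rodrigues(np.array(c["rvec"],float))[0];t=np.array(c["tvec"],float).reshape(3)
    z=c["range_z"].astype(float);v,u=np.mgrid[:z.shape[0],:z.shape[1]]
    P=np.stack([(u-K[0][2])/K[0][0]*z,(v-K[1][2])/K[1][1]*z,z],-1)
    return (P-t)@R
E
python3 - <<'E'
from h import *
s=manip.sense();print({k:np.round(v,3) for k,v in s.items()})
for n in("top","scene"):
    c=manip.camera(n);np.savez(n+".npz",p=c["pixels"],w=cloud(c),z=c["range_z"])
    cv2.imwrite(f"pics/{n}.png",c["pixels"][:,:,::-1])
    print(n,-cv2.Rodrigues(np.array(c["rvec"],float))[0].T@np.array(c["tvec"]).reshape(3),c["mtx"])
E
```

```text
{'time': np.float64(0.0), 'joint_pos': array([-1.291,  0.239, -0.014,  1.319,  0.   ,  1.571]), 'joint_velocities': array([ 0.001,  0.002,  0.001, -0.001, -0.001,  0.   ]), 'tau': array([-0.0000e+00, -5.3877e+01,  3.4644e+01,  1.8000e-02,  0.0000e+00,
        0.0000e+00]), 'position': array([ 0.145, -0.504,  0.231]), 'ee_rot': array([ 0.99 ,  0.139, -0.   , -0.001]), 'ft_force': array([ 1.136,  0.169, -0.205]), 'moment': array([ 0.022,  0.004, -0.023]), 'grasp_force': np.float64(0.0), 'gripper_width': np.float64(0.085)}
top [ 0.5039412  -0.00819721  0.87850868] [[448.74670068   0.         284.06670334]
 [  0.         448.74670068 211.0104684 ]
 [  0.           0.           1.        ]]
scene [0.89568182 0.34780505 0.52881755] [[418.71966752   0.         284.84279947]
 [  0.         418.71966752 211.32676272]
 [  0.           0.           1.        ]]
```

View pics/top.png

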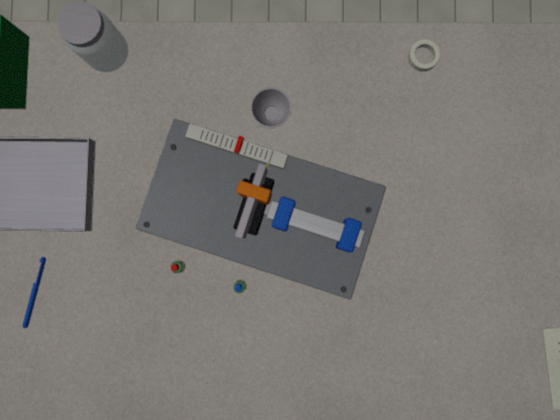

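View pics/scene.png

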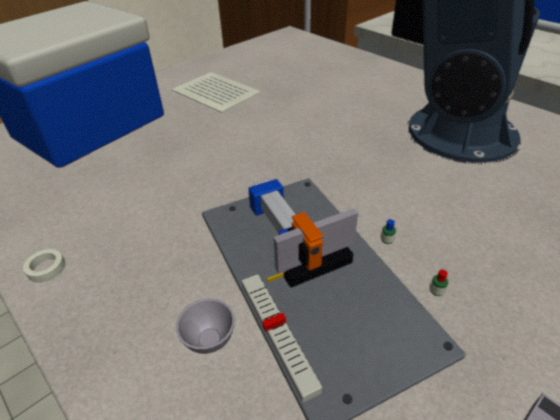

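The top view shows the grip plate from about (265,170) to (240,235), the orange cam at (254,191), the red marker at (239,145), the pointer near (266,165), the vials at (177,267) and (239,287), and the bowl at (271,107). The leg slides toward image left, slightly up.

```bash
python3 - <<'E'
from h import *
for n in("top","scene"):
    d=np.load(n+".npz");p=d["p"];w=d["w"];hsv=cv2.cvtColor(p,cv2.COLOR_RGB2HSV)
    H,S,V=[hsv[...,i].astype(int) for i in range(3)];x,y,z=w[...,0],w[...,1],w[...,2]
    reg=(x>.2)&(x<.8)&(y>-.35)&(y<.35)&(d["z"]>0)
    B=reg&(z>.006)&(z<.018)&(S<60)
    if n=="top":
        m=(B).astype(np.uint8);m=cv2.morphologyEx(m,cv2.MORPH_OPEN,np.ones((5,5)))
        pts=w[m>0][:,:2].astype(np.float32);r=cv2.minAreaRect(pts);print("board",r,cv2.boxPoints(r))
    def q(name,m):
        a=w[m];print(n,name,len(a),a.mean(0).round(4),a.min(0).round(4),a.max(0).round(4)) if len(a) else print(name,0)
        return a
    red=((H<5)|(H>174))&(S>170)&(V>90)&reg
    a=q("red",red&(x>.5)&(z>.03))
    a=q("orange top",(H>=6)&(H<16)&(S>170)&reg&(z>.118))
    if len(a): print(cv2.minAreaRect(a[:,:2].astype(np.float32)))
    a=q("yellow",(H>18)&(H<32)&(S>120)&(V>90)&reg);
    if len(a): print(a[np.argsort(-a[:,0])[:5]].round(4))
    a=q("platetop",reg&(z>.115)&(z<.128)&(S<80))
    if len(a): print(cv2.minAreaRect(a[:,:2].astype(np.float32)))
    a=q("rail",reg&(z>.024)&(z<.034)&(S<60)&(V>120))
    if len(a): r=cv2.minAreaRect(a[:,:2].astype(np.float32));print(r)
E
```

```text
board ((0.6146045327186584, 0.03831453621387482), (0.440691739320755, 0.3258056342601776), 72.54095458984375) [[ 0.39309734 -0.12300561]
 [ 0.7038936  -0.22075512]
 [ 0.8361117   0.19963469]
 [ 0.52531546  0.2973842 ]]
top red 71 [0.6863 0.0937 0.0433] [0.6707 0.087  0.04  ] [0.7015 0.1003 0.0473]
top orange top 390 [0.5876 0.057  0.1272] [0.5698 0.0289 0.1226] [0.6051 0.085  0.1311]
((0.5876051783561707, 0.05738528072834015), (0.056018393486738205, 0.02212616056203842), 72.81475830078125)
top yellow 8 [0.6453 0.0396 0.046 ] [0.6318 0.0372 0.0116] [0.6521 0.0431 0.1102]
[[0.6521 0.0431 0.0116]
 [0.6499 0.043  0.013 ]
 [0.6482 0.0373 0.0459]
 [0.6478 0.0391 0.0481]
 [0.6461 0.0391 0.0472]]
top platetop 483 [0.568  0.0633 0.1211] [0.5087 0.0383 0.115 ] [0.6352 0.0877 0.1272]
((0.572001039981842, 0.062172356992959976), (0.012555505149066448, 0.12973664700984955), 72.47581481933594)
top rail 1136 [0.6867 0.1001 0.0292] [0.4098 0.004  0.0242] [0.7282 0.1971 0.0339]
((0.5696842670440674, 0.13566195964813232), (0.19757376611232758, 0.2745978832244873), 73.29841613769531)
scene red 241 [0.68
[... 155 characters left out ...]
(0.5894685387611389, 0.0582205206155777), (0.05489462986588478, 0.02216014824807644), 71.92223358154297)
scene yellow 70 [0.6378 0.0416 0.0451] [0.6188 0.0153 0.0126] [0.6507 0.0487 0.0561]
[[0.6507 0.039  0.0465]
 [0.6498 0.038  0.0471]
 [0.6494 0.0398 0.0461]
 [0.6492 0.0393 0.0432]
 [0.6488 0.0369 0.0477]]
scene platetop 704 [0.5753 0.0637 0.1215] [0.5108 0.0281 0.115 ] [0.6374 0.0876 0.1277]
((0.5711365342140198, 0.05285947769880295), (0.03802870586514473, 0.13064637780189514), 75.00581359863281)
scene rail 2288 [0.6973 0.1073 0.0304] [ 0.4524 -0.0007  0.024 ] [0.792  0.1985 0.034 ]
((0.622282087802887, 0.09840484708547592), (0.3388795852661133, 0.19940750300884247), 0.23890997469425201)
```

Measured yaw is about -17.5°, with the plate middle at (0.572, 0.062). The pointer tip predicted from the plate is (0.649, 0.038), which matches the yellow pixels. The leg needs about 65 mm of draw and the cam is about 1 mm closed. I'll move above grip_spot at (0.536, 0.073) and turn +146.5°.

>>> play_rows(
  rotation=[
    [0,0,0.045],
    [0,0,0.09],
    [0,0,0.1356],
  ],
  xyz=[
    [0.22,0.32,0],
    [0.43,0.64,0],
    [0.65,0.96,0],
  ],
  gripper=[1,1,1],
  grip_force=60,
)

```text
time: 0.48
position: [0.2103, -0.4074, 0.2309]
ee_rot: [0.938, 0.348, -0.0, -0.0]
ft_force: [0.5, -0.7, -1.0]
gripper_width: 0.0854
grasp_force: 0.0
```

>>> play_rows(
  rotation=[
    [0,0,0.045],
    [0,0,0.09],
    [0,0,0.1356],
  ],
  xyz=[
    [0.22,0.32,0],
    [0.43,0.64,0],
    [0.65,0.96,0],
  ],
  gripper=[1,1,1],
)

```text
time: 0.85
position: [0.2754, -0.3114, 0.2311]
ee_rot: [0.843, 0.538, -0.0, -0.0]
ft_force: [0.8, -0.5, 0.1]
gripper_width: 0.0856
grasp_force: 0.0
```

>>> play_rows(
  rotation=[
    [0,0,0.045],
    [0,0,0.09],
    [0,0,0.1356],
  ],
  xyz=[
    [0.22,0.32,0],
    [0.43,0.64,0],
    [0.65,0.96,0],
  ],
  gripper=[1,1,1],
)

```text
time: 1.23
position: [0.3403, -0.2154, 0.2311]
ee_rot: [0.71, 0.704, -0.0, -0.0]
ft_force: [0.1, -0.6, -0.4]
gripper_width: 0.0855
grasp_force: 0.0
```

>>> play_rows(
  rotation=[
    [0,0,0.045],
    [0,0,0.09],
    [0,0,0.1356],
  ],
  xyz=[
    [0.22,0.32,0],
    [0.43,0.64,0],
    [0.65,0.96,0],
  ],
  gripper=[1,1,1],
)

```text
time: 1.6
position: [0.4053, -0.1193, 0.2311]
ee_rot: [0.545, 0.838, -0.0, -0.0]
ft_force: [0.1, 0.0, -0.6]
gripper_width: 0.0852
grasp_force: 0.0
```

>>> play_rows(
  rotation=[
    [0,0,0.045],
    [0,0,0.09],
    [0,0,0.1356],
  ],
  xyz=[
    [0.22,0.32,0],
    [0.43,0.64,0],
    [0.65,0.96,0],
  ],
  gripper=[1,1,1],
)

```text
time: 1.98
position: [0.4703, -0.0233, 0.2311]
ee_rot: [0.356, 0.935, -0.0, -0.0]
ft_force: [0.1, 0.1, -0.3]
gripper_width: 0.0854
grasp_force: 0.0
```

>>> play_rows(
  rotation=[
    [0,0,0.045],
    [0,0,0.09],
    [0,0,0.1356],
    [0,0,0.1356],
    [0,0,0.1356],
  ],
  xyz=[
    [0.22,0.32,0],
    [0.43,0.64,0],
    [0.65,0.96,0],
    [0.65,0.96,0],
    [0.65,0.96,0],
  ],
  gripper=[1,1,1,1,1],
)

```text
time: 2.6
position: [0.5344, 0.0712, 0.2308]
ee_rot: [0.153, 0.988, -0.0, -0.001]
ft_force: [-0.1, -0.4, 0.9]
gripper_width: 0.0852
grasp_force: 0.0
```

>>> play_rows(
  rotation=[
    [0,0,0],
    [0,0,0],
  ],
  xyz=[
    [0.08,0.12,-0.4],
    [0.15,0.25,-0.8],
  ],
  gripper=[1,1],
)

```text
time: 2.85
position: [0.55, 0.0956, 0.151]
ee_rot: [0.154, 0.988, 0.0, 0.001]
ft_force: [0.6, -0.2, 0.2]
gripper_width: 0.0855
grasp_force: 0.0
```

>>> play_rows(
  rotation=[
    [0,0,0],
    [0,0,0],
    [0,0,0],
    [0,0,0],
  ],
  xyz=[
    [0,0,-0.25],
    [0,0,-0.5],
    [0,0,-0.72],
    [0,0,-0.72],
  ],
  gripper=[1,1,1,1],
)

```text
time: 3.35
position: [0.5483, 0.0952, 0.0782]
ee_rot: [0.153, 0.988, -0.001, -0.002]
ft_force: [0.8, -0.3, 0.1]
gripper_width: 0.0853
grasp_force: 0.0
```

>>> play_rows(
  rotation=[
    [0,0,0],
    [0,0,0],
    [0,0,0],
    [0,0,0],
    [0,0,0],
    [0,0,0],
    [0,0,0],
    [0,0,0],
  ],
  xyz=[
    [0,0,0],
    [0,0,0],
    [0,0,0],
    [0,0,0],
    [0,0,0],
    [0,0,0],
    [0,0,0],
    [0,0,0],
  ],
  gripper=[0,0,0,0,0,0,0,0],
  grip_force=60,
)

```text
time: 4.35
position: [0.5501, 0.0964, 0.0798]
ee_rot: [0.152, 0.988, -0.0, 0.0]
ft_force: [-1.9, -4.6, 5.6]
gripper_width: 0.0112
grasp_force: 59.2
```

I mis-scaled that shift by a factor of ten: 15 and 25 mm instead of 1.5 and 2.5. The plate was still between the fingers and is now held with the leg drawn about 26 mm. I'll measure again.

```bash
cat > m.py <<'E'
from h import *
import sys
s=manip.sense();print(s["position"].round(4),s["ft_force"].round(1),s["grasp_force"],s["gripper_width"])
yaw=np.deg2rad(-17.4);ex=np.array([np.cos(yaw),np.sin(yaw)]);ey=np.array([-np.sin(yaw),np.cos(yaw)])
for n in("top","scene"):
    c=manip.camera(n);p=c["pixels"];w=cloud(c);hsv=cv2.cvtColor(p,cv2.COLOR_RGB2HSV)
    H,S,V=[hsv[...,i].astype(int) for i in range(3)];x,y,z=[w[...,i] for i in range(3)]
    if len(sys.argv)>1: cv2.imwrite(f"pics/{n}{sys.argv[1]}.png",p[:,:,::-1])
    reg=(x>.2)&(x<.8)&(y>-.35)&(y<.35)&(c["range_z"]>0)
    for name,m in dict(red=((H<5)|(H>174))&(S>170)&(V>90)&(x>.62)&(z>.03),cam=(H>=6)&(H<16)&(S>170)&(z>.12),
        yellow=(H>18)&(H<32)&(S>120)&(V>90)&(z>.035)&(z<.06),plate=(z>.115)&(z<.127)&(S<80)&(w[...,:2]@ex>.58)).items():
        a=w[m&reg]
        if len(a)<3: print(n,name,len(a));continue
        X,Y=a[:,:2]@ex,a[:,:2]@ey
        print(n,name,len(a),"X %.4f..%.4f Y %.4f..%.4f mean %.4f med %.4f"%(X.min(),X.max(),*np.percentile(Y,[2,98]),Y.mean(),np.median(Y)))
E
python3 m.py _g
```

```text
[0.5501 0.0964 0.0798] [-1.9 -4.6  5.6] 59.217862486839294 0.011221312796814072
top red 72 X 0.6116..0.6423 Y 0.2908..0.2987 mean 0.2947 med 0.2949
top cam 172 X 0.5148..0.5546 Y 0.2053..0.2648 mean 0.2421 med 0.2424
top yellow 6 X 0.6004..0.6071 Y 0.2549..0.2567 mean 0.2559 med 0.2560
top plate 56 X 0.5800..0.5926 Y 0.2497..0.2617 mean 0.2556 med 0.2560
scene red 244 X 0.6126..0.6448 Y 0.2911..0.3008 mean 0.2974 med 0.2990
scene cam 481 X 0.5344..0.5567 Y 0.2322..0.2843 mean 0.2595 med 0.2598
scene yellow 72 X 0.5835..0.6091 Y 0.2544..0.2611 mean 0.2570 med 0.2571
scene plate 120 X 0.5800..0.5941 Y 0.2506..0.2631 mean 0.2582 med 0.2590
```

View pics/scene_g.png

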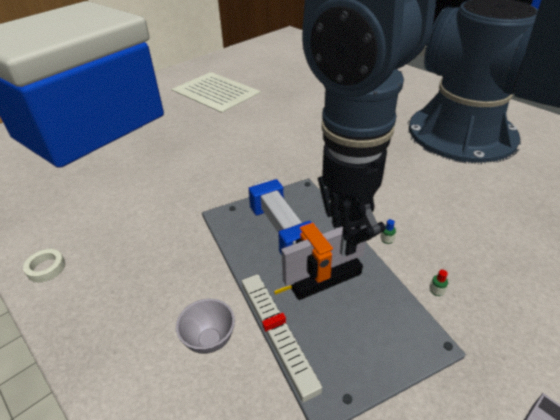

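The picture shows the fingers holding the plate beside the orange cam (316,240), the pointer at (285,290) and the red marker at (273,322). The vials and bowl are untouched. About 39 mm remains, so the shift is (+0.0117, +0.0372) m.

>>> play_rows(
  rotation=[
    [0,0,0],
    [0,0,0],
    [0,0,0],
    [0,0,0],
    [0,0,0],
    [0,0,0],
    [0,0,0],
    [0,0,0],
  ],
  xyz=[
    [0.02,0.06,0],
    [0.04,0.124,0],
    [0.06,0.19,0],
    [0.08,0.25,0],
    [0.1,0.31,0],
    [0.117,0.372,0],
    [0.117,0.372,0],
    [0.117,0.372,0],
  ],
  gripper=[0,0,0,0,0,0,0,0],
)

```text
time: 5.45
position: [0.5618, 0.1338, 0.0798]
ee_rot: [0.152, 0.988, 0.0, 0.0]
ft_force: [-2.3, -3.4, 5.8]
gripper_width: 0.0113
grasp_force: 59.4
```

```bash
python3 m.py _h; python3 -c "
import cv2
a=cv2.imread('pics/top_h.png')[110:230,180:310];b=cv2.imread('pics/scene_h.png')[250:370,220:350]
cv2.imwrite('pics/c_h.png',cv2.resize(cv2.hconcat([a,b]),None,fx=3,fy=3,interpolation=2))"
```

```text
[0.5618 0.1338 0.0798] [-2.3 -3.4  5.8] 59.38920199871063 0.01130621478098858
top red 72 X 0.6117..0.6422 Y 0.2908..0.2985 mean 0.2948 med 0.2952
top cam 220 X 0.5272..0.5546 Y 0.2674..0.3190 mean 0.2890 med 0.2869
top yellow 8 X 0.5983..0.6084 Y 0.2942..0.2963 mean 0.2953 med 0.2955
top plate 56 X 0.5802..0.5920 Y 0.2886..0.3008 mean 0.2944 med 0.2943
scene red 246 X 0.6128..0.6448 Y 0.2912..0.3007 mean 0.2975 med 0.2989
scene cam 563 X 0.5338..0.5563 Y 0.2704..0.3234 mean 0.2985 med 0.2991
scene yellow 70 X 0.5837..0.6091 Y 0.2938..0.2977 mean 0.2961 med 0.2963
scene plate 137 X 0.5800..0.5944 Y 0.2895..0.3020 mean 0.2971 med 0.2977
```

View pics/c_h.png

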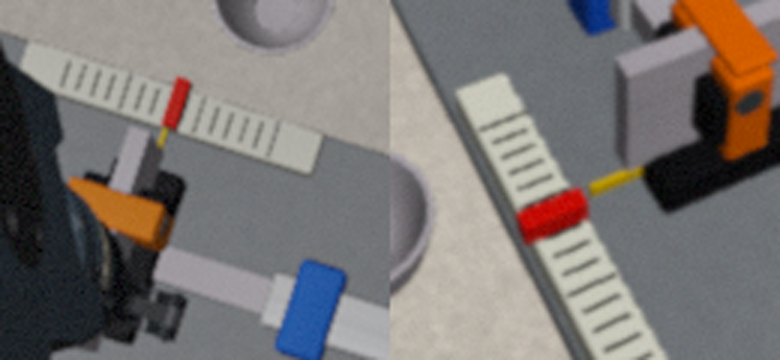

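The crops show the pointer in line with the marker's middle in both views, within about 1 mm; the pointer meets the red at (165,130) in the left crop and (590,190) in the right. I'll lighten the grip to 20 N and slide in rig +x, direction (0.954, -0.299).

>>> play_rows(
  rotation=[
    [0,0,0],
    [0,0,0],
    [0,0,0],
    [0,0,0],
    [0,0,0],
    [0,0,0],
    [0,0,0],
    [0,0,0],
    [0,0,0],
  ],
  xyz=[
    [0,0,0],
    [0,0,0],
    [0,0,0],
    [0.05,-0.015,0],
    [0.1,-0.03,0],
    [0.15,-0.046,0],
    [0.2,-0.062,0],
    [0.25,-0.078,0],
    [0.25,-0.078,0],
  ],
  gripper=[0,0,0,0,0,0,0,0,0],
  grip_force=20,
)

```text
time: 6.68
position: [0.5751, 0.1273, 0.0764]
ee_rot: [0.151, 0.988, -0.0, -0.011]
ft_force: [-38.5, 7.2, 9.9]
gripper_width: 0.0113
grasp_force: 59.9
```

```bash
python3 m.py
```

```text
[0.5751 0.1273 0.0764] [-38.5   7.2   9.9] 59.92372691631317 0.011255484096132137
top red 73 X 0.6118..0.6425 Y 0.2909..0.2989 mean 0.2948 med 0.2945
top cam 96 X 0.5252..0.5550 Y 0.2588..0.2875 mean 0.2713 med 0.2701
top yellow 7 X 0.5984..0.6071 Y 0.2915..0.2936 mean 0.2927 med 0.2928
top plate 55 X 0.5803..0.5924 Y 0.2868..0.2986 mean 0.2924 med 0.2925
scene red 245 X 0.6131..0.6445 Y 0.2910..0.3009 mean 0.2975 med 0.2987
scene cam 557 X 0.5344..0.5565 Y 0.2686..0.3211 mean 0.2964 med 0.2970
scene yellow 72 X 0.5832..0.6089 Y 0.2917..0.2956 mean 0.2941 med 0.2944
scene plate 134 X 0.5800..0.5941 Y 0.2879..0.3002 mean 0.2950 med 0.2955
```

The grip force stayed at 60 N and the arm is straining. I'll back off and re-issue the lighter grip with a slightly different opening command.

>>> play_rows(
  rotation=[
    [0,0,0],
    [0,0,0],
    [0,0,0],
    [0,0,0],
    [0,0,0],
  ],
  xyz=[
    [-0.12,0.038,0],
    [-0.25,0.078,0],
    [-0.25,0.078,0],
    [-0.25,0.078,0],
    [-0.25,0.078,0],
  ],
  gripper=[0,0,0,0.05,0.05],
  grip_force=20,
)

```text
time: 7.4
position: [0.5676, 0.1323, 0.0795]
ee_rot: [0.153, 0.988, -0.001, 0.005]
ft_force: [23.2, -12.0, -16.8]
gripper_width: 0.0112
grasp_force: 56.2
```

>>> play_rows(
  rotation=[
    [0,0,0],
    [0,0,0],
    [0,0,0],
  ],
  xyz=[
    [0.06,-0.018,0],
    [0.06,-0.018,0],
    [0.06,-0.018,0],
  ],
  gripper=[0.1,0.12,0.12],
  grip_force=20,
)

```text
time: 7.78
position: [0.5674, 0.1317, 0.0793]
ee_rot: [0.152, 0.988, -0.0, -0.0]
ft_force: [-2.0, -4.3, 2.9]
gripper_width: 0.0111
grasp_force: 59.0
```

```bash
python3 m.py
```

```text
[0.5674 0.1317 0.0793] [-2.  -4.3  2.9] 58.9505410194397 0.011141740349597102
top red 72 X 0.6116..0.6424 Y 0.2907..0.2987 mean 0.2946 med 0.2945
top cam 176 X 0.5266..0.5547 Y 0.2670..0.3090 mean 0.2822 med 0.2804
top yellow 8 X 0.5982..0.6081 Y 0.2937..0.2958 mean 0.2947 med 0.2948
top plate 55 X 0.5802..0.5922 Y 0.2887..0.3001 mean 0.2941 med 0.2940
scene red 244 X 0.6127..0.6447 Y 0.2908..0.3008 mean 0.2976 med 0.2992
scene cam 558 X 0.5341..0.5566 Y 0.2702..0.3229 mean 0.2982 med 0.2991
scene yellow 72 X 0.5835..0.6099 Y 0.2931..0.2985 mean 0.2958 med 0.2961
scene plate 134 X 0.5801..0.5943 Y 0.2895..0.3017 mean 0.2970 med 0.2979
```

The gripper keeps its squeeze until it is opened. The spring presses the plate against the rear finger, so opening 1–2 mm is safe. I'll open slightly and re-close at 20 N.

>>> play_rows(
  rotation=[
    [0,0,0],
    [0,0,0],
    [0,0,0],
    [0,0,0],
  ],
  xyz=[
    [0,0,0],
    [0,0,0],
    [0,0,0],
    [0,0,0],
  ],
  gripper=[0.15,0.16,0.16,0.16],
  grip_force=20,
)

```text
time: 8.38
position: [0.5674, 0.1318, 0.0792]
ee_rot: [0.152, 0.988, -0.0, -0.0]
ft_force: [-2.6, -3.8, 1.5]
gripper_width: 0.0136
grasp_force: 2.4
```

>>> play_rows(
  rotation=[
    [0,0,0],
    [0,0,0],
    [0,0,0],
    [0,0,0],
  ],
  xyz=[
    [0,0,0],
    [0,0,0],
    [0,0,0],
    [0,0,0],
  ],
  gripper=[0.08,0.05,0.05,0.05],
  grip_force=20,
)

```text
time: 8.88
position: [0.5674, 0.1318, 0.0793]
ee_rot: [0.152, 0.988, -0.0, -0.0]
ft_force: [-4.0, -4.6, 2.4]
gripper_width: 0.0119
grasp_force: 22.4
```

```bash
python3 m.py
```

```text
[0.5674 0.1318 0.0793] [-4.  -4.6  2.4] 22.35558718442917 0.011930840221818265
top red 71 X 0.6116..0.6422 Y 0.2906..0.2987 mean 0.2946 med 0.2946
top cam 174 X 0.5262..0.5547 Y 0.2670..0.3100 mean 0.2830 med 0.2816
top yellow 8 X 0.5978..0.6080 Y 0.2936..0.2954 mean 0.2947 med 0.2948
top plate 54 X 0.5802..0.5924 Y 0.2888..0.3003 mean 0.2941 med 0.2944
scene red 243 X 0.6129..0.6446 Y 0.2909..0.3009 mean 0.2973 med 0.2988
scene cam 558 X 0.5343..0.5568 Y 0.2703..0.3229 mean 0.2983 med 0.2989
scene yellow 73 X 0.5837..0.6095 Y 0.2935..0.2987 mean 0.2960 med 0.2962
scene plate 132 X 0.5800..0.5941 Y 0.2893..0.3019 mean 0.2969 med 0.2975
```

The grip is now 22 N and the pointer is still at the mark. I'll slide +x 25 mm.

>>> play_rows(
  rotation=[
    [0,0,0],
    [0,0,0],
    [0,0,0],
    [0,0,0],
    [0,0,0],
    [0,0,0],
  ],
  xyz=[
    [0.048,-0.015,0],
    [0.095,-0.03,0],
    [0.143,-0.045,0],
    [0.19,-0.06,0],
    [0.24,-0.075,0],
    [0.24,-0.075,0],
  ],
  gripper=[0.05,0.05,0.05,0.05,0.05,0.05],
)

```text
time: 9.72
position: [0.5861, 0.125, 0.0772]
ee_rot: [0.152, 0.988, -0.0, -0.006]
ft_force: [-19.3, 1.8, 2.1]
gripper_width: 0.0117
grasp_force: 22.0
```

```bash
python3 m.py
```

```text
[0.5861 0.125  0.0772] [-19.3   1.8   2.1] 22.00639307498932 0.011731622485209448
top red 71 X 0.6112..0.6427 Y 0.2907..0.2986 mean 0.2947 med 0.2949
top cam 71 X 0.5323..0.5568 Y 0.2583..0.2794 mean 0.2687 med 0.2685
top yellow 7 X 0.5986..0.6082 Y 0.2931..0.2951 mean 0.2942 med 0.2943
top plate 58 X 0.5801..0.5922 Y 0.2878..0.2997 mean 0.2933 med 0.2931
scene red 238 X 0.6128..0.6446 Y 0.2915..0.3010 mean 0.2975 med 0.2988
scene cam 599 X 0.5306..0.5615 Y 0.2694..0.3221 mean 0.2974 med 0.2979
scene yellow 75 X 0.5831..0.6097 Y 0.2928..0.3004 mean 0.2953 med 0.2953
scene plate 133 X 0.5800..0.5940 Y 0.2884..0.3010 mean 0.2959 med 0.2964
```

>>> play_rows(
  rotation=[
    [0,0,0],
    [0,0,0],
    [0,0,0],
    [0,0,0],
    [0,0,0],
    [0,0,0],
  ],
  xyz=[
    [0.045,-0.008,0],
    [0.09,-0.02,0],
    [0.13,-0.032,0],
    [0.17,-0.044,0],
    [0.213,-0.057,0],
    [0.213,-0.057,0],
  ],
  gripper=[0.05,0.05,0.05,0.05,0.05,0.05],
)

```text
time: 10.58
position: [0.6068, 0.1192, 0.0769]
ee_rot: [0.152, 0.988, -0.001, -0.006]
ft_force: [-20.4, 0.9, 0.4]
gripper_width: 0.0119
grasp_force: 21.9
```

```bash
python3 m.py
```

```text
[0.6068 0.1192 0.0769] [-20.4   0.9   0.4] 21.869011223316193 0.011913671848573852
top red 73 X 0.6118..0.6421 Y 0.2908..0.2986 mean 0.2947 med 0.2946
top cam 52 X 0.5523..0.5778 Y 0.2577..0.2761 mean 0.2666 med 0.2675
top yellow 9 X 0.5980..0.6114 Y 0.2938..0.2972 mean 0.2951 med 0.2951
top plate 10 X 0.5859..0.5922 Y 0.2886..0.2926 mean 0.2901 med 0.2899
scene red 243 X 0.6132..0.6448 Y 0.2911..0.3009 mean 0.2975 med 0.2991
scene cam 613 X 0.5545..0.5796 Y 0.2700..0.3230 mean 0.2980 med 0.2987
scene yellow 75 X 0.5838..0.6097 Y 0.2934..0.2999 mean 0.2960 med 0.2960
scene plate 131 X 0.5800..0.5940 Y 0.2895..0.3019 mean 0.2969 med 0.2974
```

The cam is at about 24 mm and alignment is holding. I'll push the last few millimetres to the stop.

>>> play_rows(
  rotation=[
    [0,0,0],
    [0,0,0],
    [0,0,0],
    [0,0,0],
    [0,0,0],
  ],
  xyz=[
    [0.025,-0.008,0],
    [0.05,-0.016,0],
    [0.075,-0.022,0],
    [0.075,-0.022,0],
    [0.075,-0.022,0],
  ],
  gripper=[0.05,0.05,0.05,0.05,0.05],
)

```text
time: 11.3
position: [0.6123, 0.1175, 0.0767]
ee_rot: [0.151, 0.988, -0.0, -0.008]
ft_force: [-27.2, 3.9, 4.4]
gripper_width: 0.0116
grasp_force: 22.2
```

```bash
python3 m.py
```

```text
[0.6123 0.1175 0.0767] [-27.2   3.9   4.4] 22.220514714717865 0.011594683238288751
top red 72 X 0.6118..0.6416 Y 0.2905..0.2987 mean 0.2946 med 0.2948
top cam 43 X 0.5585..0.5831 Y 0.2588..0.2765 mean 0.2673 med 0.2681
top yellow 6 X 0.6005..0.6082 Y 0.2939..0.2957 mean 0.2948 med 0.2948
top plate 0
scene red 244 X 0.6127..0.6445 Y 0.2915..0.3009 mean 0.2975 med 0.2989
scene cam 629 X 0.5591..0.5850 Y 0.2698..0.3228 mean 0.2981 med 0.2988
scene yellow 72 X 0.5837..0.6096 Y 0.2932..0.2987 mean 0.2959 med 0.2960
scene plate 108 X 0.5808..0.5940 Y 0.2894..0.3016 mean 0.2969 med 0.2972
```

>>> play_rows(
  rotation=[
    [0,0,0],
    [0,0,0],
    [0,0,0],
  ],
  xyz=[
    [0.025,-0.007,0],
    [0.025,-0.007,0],
    [0.025,-0.007,0],
  ],
  gripper=[0.05,0.05,0.05],
)

```text
time: 11.78
position: [0.6129, 0.1173, 0.0767]
ee_rot: [0.151, 0.988, -0.0, -0.01]
ft_force: [-35.2, 4.6, 8.0]
gripper_width: 0.0118
grasp_force: 22.7
```

```bash
python3 m.py _f
```

```text
[0.6129 0.1173 0.0767] [-35.2   4.6   8. ] 22.65262931585312 0.011813870619924564
top red 71 X 0.6120..0.6426 Y 0.2906..0.2987 mean 0.2947 med 0.2947
top cam 37 X 0.5597..0.5830 Y 0.2589..0.2770 mean 0.2667 med 0.2677
top yellow 7 X 0.6006..0.6109 Y 0.2942..0.2965 mean 0.2950 med 0.2949
top plate 0
scene red 241 X 0.6128..0.6448 Y 0.2912..0.3008 mean 0.2975 med 0.2989
scene cam 629 X 0.5587..0.5851 Y 0.2703..0.3228 mean 0.2982 med 0.2988
scene yellow 74 X 0.5836..0.6096 Y 0.2934..0.3002 mean 0.2959 med 0.2960
scene plate 111 X 0.5814..0.5940 Y 0.2892..0.3017 mean 0.2971 med 0.2977
```

View pics/scene_f.png

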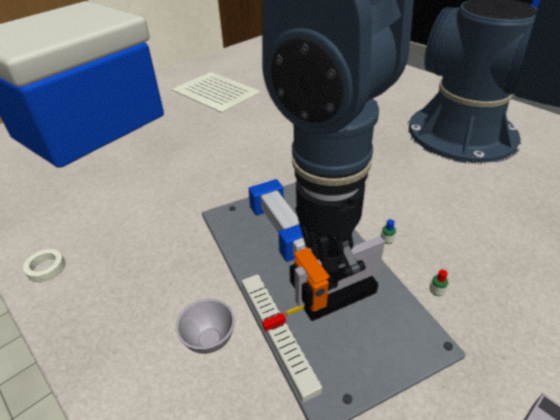

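The cam is on its stop: the force rose with no further travel. In the picture the pointer at (295,310) meets the marker at (273,322), and the vials and bowl are unmoved. I'll ease the push a little and hand in.

>>> play_rows(
  rotation=[
    [0,0,0],
    [0,0,0],
    [0,0,0],
    [0,0,0],
  ],
  xyz=[
    [-0.03,0.009,0],
    [-0.03,0.009,0],
    [-0.03,0.009,0],
    [-0.03,0.009,0],
  ],
  gripper=[0.05,0.05,0.05,0.05],
)

```text
time: 12.38
position: [0.613, 0.1174, 0.0767]
ee_rot: [0.152, 0.988, -0.001, -0.007]
ft_force: [-23.6, 2.1, -0.4]
gripper_width: 0.0116
grasp_force: 21.8
```

```bash
python3 m.py && python3 -c "
from bench import manip
print(manip.hand_in())"
```

```text
[0.613  0.1174 0.0767] [-23.6   2.1  -0.4] 21.764906644821167 0.011639880697152606
top red 72 X 0.6117..0.6427 Y 0.2909..0.2990 mean 0.2948 med 0.2949
top cam 44 X 0.5602..0.5831 Y 0.2589..0.2765 mean 0.2671 med 0.2681
top yellow 7 X 0.5998..0.6083 Y 0.2941..0.2962 mean 0.2953 med 0.2952
top plate 0
scene red 244 X 0.6130..0.6448 Y 0.2910..0.3007 mean 0.2975 med 0.2989
scene cam 628 X 0.5589..0.5851 Y 0.2701..0.3232 mean 0.2983 med 0.2986
scene yellow 74 X 0.5838..0.6096 Y 0.2935..0.3009 mean 0.2962 med 0.2963
scene plate 106 X 0.5816..0.5941 Y 0.2894..0.3021 mean 0.2972 med 0.2981
the job is handed in; nothing more can be done
None
```

I handed the job in (no verdict came back) with the leg held by its plate at about 22 N, the pointer within about 1 mm of the red marker's middle, the cam against its closed stop, and the marker, vials and bowl undisturbed.

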